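# Pack the specimen inspection tray

### The job

Pack the inspection tray: set the box of slides, the loupe, the battery and the paste tin each flat on the floor of the recess shaped for it, right way up, setting them down rather than dropping them. Leave the black specimen puck, which looks like the loupe, and the second box of slides, which lies on the notebook, where they are.

Things in the scene. Friction and masses are not known exactly. Their poses are not given: they have to be found in the camera images.
- slide_box: box of glass slides: plain pale oblong box, 26 x 76 mm and 26 mm high, the one lying directly on the bench. Origin: centre of its underside; long side along its y, z up
- loupe: black stand loupe: a short all-black barrel, 39 mm across and 24 mm high, standing on the bench. Origin: centre of its underside, z up
- battery: AA battery cell lying on the bench, 15 mm thick (14 mm high for contact) and 50 mm long. Origin: centre of its underside; length along its y, z up
- paste_tin: round lidded tin of polishing paste, 60 mm across and 25 mm high, standing on the bench. Origin: centre of its underside, z up
- insert_slide: fixed grey insert, 102 (x) x 87 (y) x 7 mm, one of four side by side in any order in a black tray (walls 12 mm above bench). Origin: centre of its underside, 5 mm above bench; y along the row, z up. Central recess 5 mm deep, dark floor 7 mm and rim 12 mm above bench: a long rectangular recess, 93 mm (along x) x 43 mm (along y): for the slide box, length along the insert's x
- insert_loupe: fixed grey insert, 102 (x) x 87 (y) x 7 mm, one of four side by side in any order in a black tray (walls 12 mm above bench). Origin: centre of its underside, 5 mm above bench; y along the row, z up. Central recess 5 mm deep, dark floor 7 mm and rim 12 mm above bench: a round recess of 56 mm diameter, the smaller of the two round ones: the place of the loupe
- insert_battery: fixed grey insert, 102 (x) x 87 (y) x 7 mm, one of four side by side in any order in a black tray (walls 12 mm above bench). Origin: centre of its underside, 5 mm above bench; y along the row, z up. Central recess 5 mm deep, dark floor 7 mm and rim 12 mm above bench: a short, narrow rectangular recess, 66 mm (along x) x 32 mm (along y): for the battery, length along the insert's x
- insert_tin: fixed grey insert, 102 (x) x 87 (y) x 7 mm, one of four side by side in any order in a black tray (walls 12 mm above bench). Origin: centre of its underside, 5 mm above bench; y along the row, z up. Central recess 5 mm deep, dark floor 7 mm and rim 12 mm above bench: a round recess of 77 mm diameter, the larger of the two round ones: the place of the paste tin
- black_puck: look-alike of the loupe, to be left alone: smaller black resin specimen puck, 32 mm across and 17 mm high, a pale rectangular patch on its flat top. It stands on the bench among the kit. Origin: centre of its underside
- other_slide_box: look-alike, to be left alone: a second, identical box of slides (26 x 76 x 26 mm) that lies on top of a purple notebook (11 mm thick) at the left of the bench. Origin: centre of its underside, long side along its y

How it is judged:
At the end, for the whole second after the job is handed in: Each of the four things lies flat (tilt under 0.045 rad, underside within 2.5 mm of the recess floor), right way up and at rest inside its own recess (within 14 mm of its centre); the black puck and the slide box on the notebook are within 15 mm of where they began (horizontal distance between slide_box and insert_slide below 0.014 m and z of slide_box in the frame of insert_slide below 0.0045 m and angle between each of slide_box, loupe, battery, paste_tin's own z axis and vertical below 0.045 rad and linear speed of each of slide_box, loupe, battery, paste_tin below 0.01 m/s and horizontal distance between loupe and insert_loupe below 0.014 m and z of loupe in the frame of insert_loupe below 0.0045 m and horizontal distance between battery and insert_battery below 0.014 m and z of battery in the frame of insert_battery below 0.0045 m and horizontal distance between paste_tin and insert_tin below 0.014 m and z of paste_tin in the frame of insert_tin below 0.0045 m and distance of each of black_puck, other_slide_box from where it was at the start of the episode below 0.015 m); the robot touches nothing.
It fails at once if the black puck or the slide box on the notebook is moved 15 mm or more (distance of any of black_puck, other_slide_box from where it was at the start of the episode above 0.015 m).
It fails at once if one of the four things is dropped (faster than 0.7 m/s within 60 mm of the bench) ((linear speed of slide_box above 0.7 m/s and height (world z) of slide_box below 0.06 m) or (linear speed of loupe above 0.7 m/s and height (world z) of loupe below 0.06 m) or (linear speed of battery above 0.7 m/s and height (world z) of battery below 0.06 m) or (linear speed of paste_tin above 0.7 m/s and height (world z) of paste_tin below 0.06 m)).
It also fails if it takes over 90 s, if anything falls off the work surface, if the arm or the gripper's body presses on something with over 40 N, if the wrist force passes 120 N, or if a joint passes its speed limit or range.

### The arm

A 6-joint arm with a two-finger parallel gripper is mounted at the origin on a cart in front of the work surface, level with it; the furniture and walls round the work are solid. World frame = base frame: x ahead of the robot, y to its left, z up, the work surface at z = 0. Lengths are in m, angles in rad, forces in N, time in s.
With the tool pointing down it reaches from about 0.35 to 0.975 m from the base axis. Payload 4.9 kg.
Tool frame: the origin (TCP) lies at the very end of the fingers, on their centre line; the grasp point (between the pads) lies 19 mm behind it; z points along the fingers, y is the line along which they close (so a half turn about z gives the same grasp; the last joint's range is limited). The gripper opens to 85 mm and grips with 20 to 120 N. Pads are 22 mm wide; open, the fingers measure 114 mm over their backs; the gripper's body (76 mm by 85 mm) begins 54 mm behind the grasp point. The pads swing forward as they close: fully open they stand 13 mm farther back than shut.
Start: joints at [1.147, 0.053, 1.613, -0, 1.476, -0.119], TCP at [0.188, 0.596, 0.231] pointing down, gripper open.
Joint ranges: [-3.01, 3.01], [-1.01, 2.22], [0.06, 2.58], [-1.02, 4.17], [0.09, 2.62], [-3.14, 3.14]. Speed limits (rad/s): [2.57, 2.57, 3.14, 3.14, 3.14, 3.14].

### API

Orientations are given as a unit quaternion [w, x, y, z].
In Python, from plant import manip gives the robot as it stands.
- The arm moves only by the tool play_rows, never from a script. Its argument "series" is a list that holds one entry, the list of rows, each a list of 7 numbers: the shift along the world's x, y, z in m, then the turn, a rotation vector about the world's x, y, z in degrees, then the opening, from 0 (shut) to 1 (fully open). In form: [[[dx, dy, dz, rx, ry, rz, grip], ...]]. A call has 1 to 10 rows; each row shifts and turns the commanded pose from where the row before left it; what a row does not reach is not made up. A row lasts 1/10 s, in which the tool goes at most 50 mm and 8.59 degrees, less where a joint would pass 70% of its speed; a pose out of reach is approached as far as the arm can. A call with a gripper value outside its range is refused whole. The fingers move at their own pace and stop on an object; the grip force is fixed at half the most. Time passes only in rows, so rows that do not move let the fingers close. It gives the time, the measured TCP pose, the force, the opening and the grip force at its end, in the units of the state.
- manip.state(): the state, without advancing time (a new reading comes with each control period).
- manip.grab_frame(name): name is "scene" or "top"; returns a dict with "frame" (480x640x3 uint8, blue, green, red), "mtx" (3x3 intrinsics, pixels), "k1" (the pictures are not rectified: a ray, as slopes to the right and down, at radius r is drawn at 1 + k1 r^2 times it, then the intrinsics apply), "R" (3x3) and "t" (3): a world point X has camera coordinates R X + t. Camera axes: x right, y down, z forward; pixel columns grow to the right and rows downward; lengths in m; the calibration is good to about 2 mm. A picture is of the moment at which its call begins. There is no depth.
- manip.job_done(): hands the job in; it is judged then, once.
The state is a dict: "time": time; "joint_pos": joint angles; "joint_vel": joint speeds; "joint_efforts": joint torques, N m; "tool_pos": TCP position; "tool_rot": TCP orientation; "contact_force": force on the tool from outside, world axes, zero at the start; "ft_torque": the same for the moment, N m; "gripper_width": opening from 0.0 (shut) to 1.0 (fully open); "grasp_force": force on a finger pad.
Only numpy, scipy, OpenCV 4.12 (cv2) and the standard library are available. Lean on these libraries where they do the work, as an engineer would, in place of code of your own. Each camera call takes 0.05 s, during which the arm holds its last target. There are 200 camera calls.

## Working session

There is one attempt and no reset: what is moved stays moved. The work goes in short steps, Python scripts to look and compute and a tool call to move; the robot and the scene stay as the last step left them, time stands still between calls to the robot, and variables do not carry over. Pictures are saved under pics/ and viewed, at most 14 in all, crops included, and the job is handed in when it is done.

Besides the shell and the picture viewer there is one more tool, called after "Emit:" as name(argument=value, ...) on one line, values as JSON. play_rows: Moves the arm, as the interface text tells. Its arguments: {"type":"object","properties":{"series":{"type":"array"}},"required":["series"]}

```bash
mkdir -p pics; cat > h.py <<'E'
import numpy as np, cv2
from plant import manip
def snap(n,f):
    d=manip.grab_frame(n); cv2.imwrite(f'pics/{f}.png',d['frame']); np.savez(f'pics/{f}.npz',**{k:d[k] for k in('mtx','k1','R','t','frame')}); return d
def w(f,px,z):
    d=np.load(f'pics/{f}.npz'); D=np.array([float(d['k1']),0,0,0])
    p=cv2.undistortPoints(np.array(px,float).reshape(-1,1,2),d['mtx'],D).reshape(-1,2)
    R,t=d['R'],d['t']; C=-R.T@t; r=np.c_[p,np.ones(len(p))]@R
    z=np.broadcast_to(z,len(p)); return C+r*((z-C[2])/r[:,2])[:,None]
E
python3 - <<'E'
from h import *
for n in('scene','top'):
    d=snap(n,n+'0'); print(n,d['mtx'].tolist(),d['k1'],(-d['R'].T@d['t']).round(3),d['R'].round(2).tolist())
print(manip.state())
E
```

```text
scene [[621.390772727082, 0.0, 319.1345935815706], [0.0, 621.390772727082, 228.6115533340349], [0.0, 0.0, 1.0]] 0.01393330539033262 [-0.782 -0.235  1.108] [[0.25, -0.97, 0.01], [-0.6, -0.16, -0.79], [0.76, 0.19, -0.62]]
top [[454.4730453067724, 0.0, 330.2038026037802], [0.0, 454.4730453067724, 240.671301588184], [0.0, 0.0, 1.0]] -0.012228354280557817 [0.319 0.096 0.967] [[0.03, -1.0, -0.0], [-0.98, -0.03, -0.21], [0.21, 0.01, -0.98]]
{'time': 0.1, 'joint_pos': array([ 1.14703101e+00,  5.33184901e-02,  1.61417379e+00,  3.05603636e-05,
        1.47599040e+00, -1.19005892e-01]), 'joint_vel': array([ 0.00080208, -0.00117438, -0.00316781,  0.00026502, -0.00078256,
       -0.0002118 ]), 'joint_efforts': array([-1.86866496e-04, -3.94902277e+01, -3.71363282e+01, -1.34017832e-04,
        3.99437413e-03, -2.00754749e-05]), 'tool_pos': array([0.18729982, 0.59568026, 0.2301586 ]), 'tool_rot': array([-2.67979293e-04,  1.51792075e-01,  9.88411995e-01, -9.06346329e-04]), 'contact_force': array([ 0.61412999,  0.21806653, -0.41542797]), 'ft_torque': array([ 0.03672437, -0.00409847, -0.03069286]), 'grasp_force': 0.0, 'gripper_width': 1.0056041800759214}
```

View pics/top0.png

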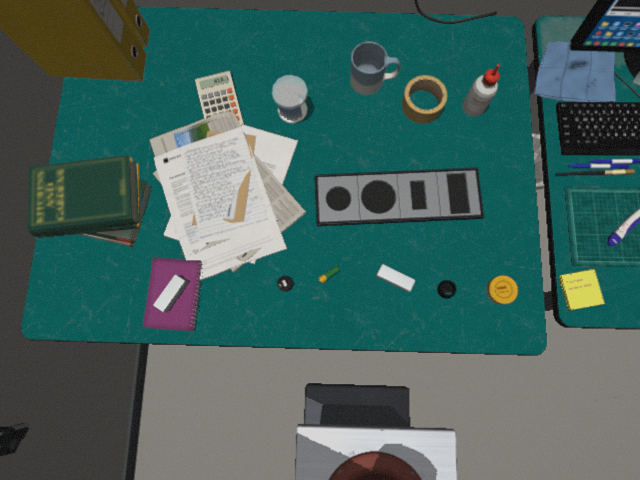

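View pics/scene0.png

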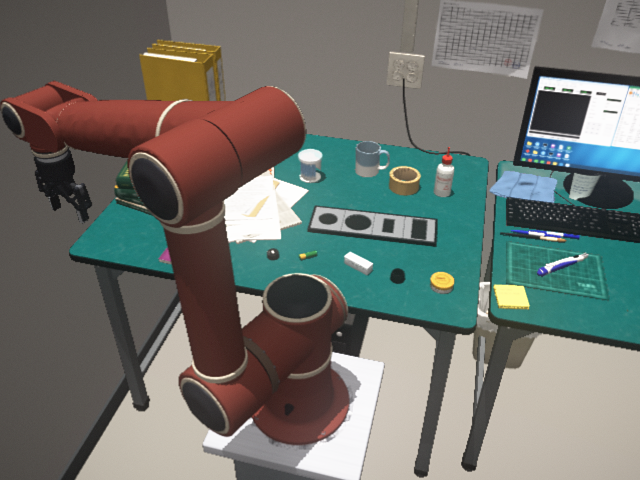

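The top view shows the tray inserts left to right: loupe (339,199), tin (379,196), battery (418,195), slide (458,194). Also the puck (285,283), battery (329,275), slide box (396,277), loupe (446,289), tin (503,290), and the second slide box on the notebook (170,293). I'll enlarge it to read points.

```bash
python3 - <<'E'
from h import *
im=cv2.imread('pics/top0.png')
cv2.imwrite('pics/c1.png',cv2.resize(im[258:318,305:525],None,fx=3.6,fy=3.6,interpolation=cv2.INTER_CUBIC))
cv2.imwrite('pics/c2.png',cv2.resize(im[160:230,308:488],None,fx=4.4,fy=4.4,interpolation=cv2.INTER_CUBIC))
E
```

```text
(no output)
```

View pics/c1.png

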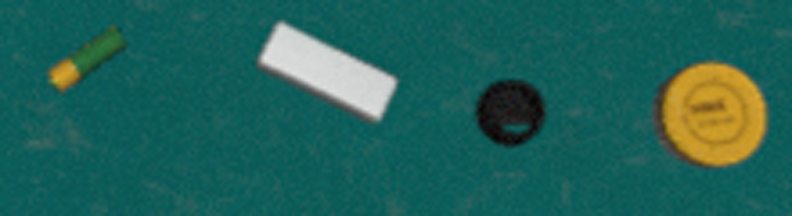

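View pics/c2.png

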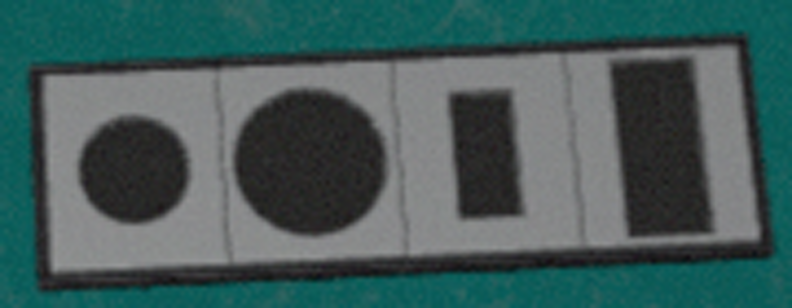

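```bash
python3 - <<'E'
from h import *
def c1(p): p=np.array(p,float); return (p+.5)/3.6-.5+[305,258]
def c2(p): p=np.array(p,float); return (p+.5)/4.4-.5+[308,160]
b=w('top0',c1([(57,80),(119,36)]),.009); print('bat',b.round(4),b.mean(0).round(4))
s=w('top0',c1([(279,22),(398,78),(379,122),(258,64)]),.026); print('slide',s.round(4),s.mean(0).round(4))
l=s[1]-s[0]+s[2]-s[3]; print('slide dir',np.degrees(np.arctan2(l[1],l[0])))
l=b[1]-b[0]; print('bat dir',np.degrees(np.arctan2(l[1],l[0])),np.hypot(*l[:2]))
print('loupe,tin',w('top0',c1([(511,112),(715,114)]),[.024,.025]).round(4))
r=w('top0',c2([(134,169),(310,163),(487,153),(661,146)]),.012);print('rec L T B S',r.round(4))
l=r[0]-r[3];print('row',np.degrees(np.arctan2(l[1],l[0])),np.diff(r,axis=0).round(4).tolist())
l=w('top0',c2([(44,272),(757,240),(44,75),(742,47)]),.012);print('in corners',l.round(4))
E
```

```text
bat [[0.4432 0.1213 0.009 ]
 [0.4704 0.0855 0.009 ]] [0.4568 0.1034 0.009 ]
slide [[ 0.4786 -0.0072  0.026 ]
 [ 0.4478 -0.0761  0.026 ]
 [ 0.422  -0.0649  0.026 ]
 [ 0.4536  0.0049  0.026 ]] [ 0.4505 -0.0358  0.026 ]
slide dir -114.22436774554716
bat dir -52.76828855060342 0.04494973525033218
loupe,tin [[ 0.4302 -0.1415  0.024 ]
 [ 0.4322 -0.259   0.025 ]]
rec L T B S [[ 0.6244  0.0887  0.012 ]
 [ 0.63    0.0009  0.012 ]
 [ 0.6378 -0.0876  0.012 ]
 [ 0.644  -0.1748  0.012 ]]
row 94.2723545621475 [[0.0057, -0.0878, 0.0], [0.0078, -0.0885, 0.0], [0.0062, -0.0872, 0.0]]
in corners [[ 0.57    0.1317  0.012 ]
 [ 0.5965 -0.2209  0.012 ]
 [ 0.6726  0.1353  0.012 ]
 [ 0.6979 -0.2176  0.012 ]]
```

Emit:
play_rows(series=[[[0.0135,-0.025,-0.006,0,0,-1.8,1],[0.0135,-0.025,-0.006,0,0,-1.8,1],[0.0135,-0.025,-0.006,0,0,-1.8,1],[0.0135,-0.025,-0.006,0,0,-1.8,1],[0.0135,-0.025,-0.006,0,0,-1.8,1],[0.0135,-0.025,-0.006,0,0,-1.8,1],[0.0135,-0.025,-0.006,0,0,-1.8,1],[0.0135,-0.025,-0.006,0,0,-1.8,1],[0.0135,-0.025,-0.006,0,0,-1.8,1],[0.0135,-0.025,-0.006,0,0,-1.8,1]]])

```text
time: 1.1
tool_pos: [0.3227, 0.3449, 0.1706]
tool_rot: [-0.0, 0.305, 0.952, -0.0]
contact_force: [0.6, -0.4, -0.4]
gripper_width: 1.0
grasp_force: 0.0
```

Emit:
play_rows(series=[[[0.0135,-0.025,-0.006,0,0,-1.8,1],[0.0135,-0.025,-0.006,0,0,-1.8,1],[0.0135,-0.025,-0.006,0,0,-1.8,0.6],[0.0135,-0.025,-0.006,0,0,-1.8,0.5],[0.0135,-0.025,-0.006,0,0,-1.8,0.5],[0.0135,-0.025,-0.006,0,0,-1.8,0.5],[0.0135,-0.025,-0.006,0,0,-1.8,0.5],[0.0135,-0.025,-0.006,0,0,-1.8,0.5],[0.0135,-0.025,-0.006,0,0,-1.8,0.5],[0,0,0,0,0,0,0.5]]])

```text
time: 2.1
tool_pos: [0.4442, 0.1189, 0.1162]
tool_rot: [-0.001, 0.438, 0.899, -0.001]
contact_force: [-0.7, -0.2, -1.0]
gripper_width: 0.504
grasp_force: 0.0
```

```bash
cat >> h.py <<'E'
def pose():
    s=manip.state(); w_,x,y,z=s['tool_rot']; ya=np.degrees(np.arctan2(1-2*(x*x+z*z),2*(x*y-w_*z)))
    print('t',round(s['time'],2),'p',s['tool_pos'].round(4),'yawY',ya.round(2),'q',s['tool_rot'].round(4),'F',s['contact_force'].round(1),'g',round(s['gripper_width'],3),round(s['grasp_force'],1)); return s['tool_pos'],ya
def go(x,y,yaw):
    p,ya=pose(); d=(yaw-ya+90)%180-90; print('delta',(np.array([x,y])-p[:2]).round(4),'turn',round(d,2))
E
python3 -c "
from h import *
go(.4568,.1034,37.2)"
```

```text
t 2.1 p [0.4442 0.1189 0.1162] yawY 38.1 q [-6.000e-04  4.376e-01  8.992e-01 -8.000e-04] F [-0.7 -0.2 -1. ] g 0.504 0.0
delta [ 0.0126 -0.0155] turn -0.9
```

Emit:
play_rows(series=[[[0.006,-0.008,-0.015,0,0,-0.9,0.5],[0.0066,-0.0075,-0.015,0,0,0,0.5],[0,0,-0.02,0,0,0,0.5],[0,0,-0.02,0,0,0,0.5],[0,0,-0.015,0,0,0,0.5],[0,0,-0.01,0,0,0,0.5],[0,0,-0.007,0,0,0,0.5],[0,0,-0.005,0,0,0,0.5],[0,0,-0.003,0,0,0,0.5],[0,0,0,0,0,0,0.5]]])

```text
time: 3.1
tool_pos: [0.4567, 0.1057, 0.0074]
tool_rot: [0.0, 0.443, 0.897, 0.0]
contact_force: [-1.1, -1.0, 0.5]
gripper_width: 0.497
grasp_force: 0.0
```

```bash
python3 - <<'E'
from h import *
pose(); snap('scene','s1'); snap('top','t1')
a=cv2.imread('pics/s1.png')[225:305,250:370]; b=cv2.imread('pics/t1.png')[235:315,270:390]
cv2.imwrite('pics/c3.png',np.hstack([cv2.resize(i,(400,300*8//9),interpolation=cv2.INTER_CUBIC) for i in(a,b)]))
E
```

```text
t 3.1 p [0.4567 0.1057 0.0074] yawY 37.44 q [0.     0.4428 0.8966 0.    ] F [-1.1 -1.   0.5] g 0.497 0.0
```

View pics/c3.png

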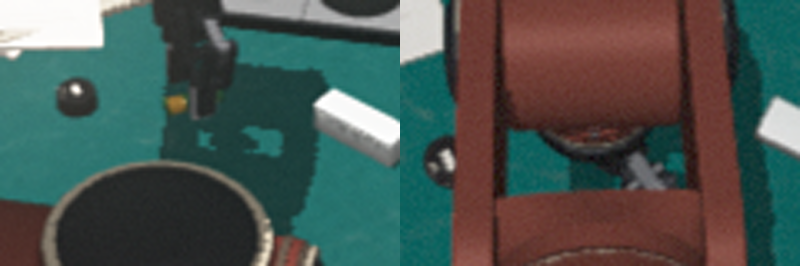

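The battery's yellow end shows between the fingers at (175,103) in the crop, so they straddle it. Next I lower a little and close.

Emit:
play_rows(series=[[[0,-0.002,-0.003,0,0,0,0.5],[0,0,0,0,0,0,0.3],[0,0,0,0,0,0,0.15],[0,0,0,0,0,0,0],[0,0,0,0,0,0,0],[0,0,0,0,0,0,0],[0,0,0,0,0,0,0],[0,0,0,0,0,0,0]]])

```text
time: 4.0
tool_pos: [0.457, 0.1037, 0.0046]
tool_rot: [0.0, 0.443, 0.897, 0.0]
contact_force: [0.3, -0.7, 2.7]
gripper_width: 0.148
grasp_force: 60.1
```

Emit:
play_rows(series=[[[0,0,0.01,0,0,0,0],[0,0,0.02,0,0,0,0],[0,0,0.03,0,0,0,0],[0,0,0.02,0,0,0,0],[0,0,0,0,0,0,0]]])

```text
time: 4.5
tool_pos: [0.4591, 0.1039, 0.088]
tool_rot: [0.003, 0.443, 0.897, 0.002]
contact_force: [0.5, -0.4, 0.3]
gripper_width: 0.147
grasp_force: 59.8
```

```bash
python3 - <<'E'
from h import *
go(.6378,-.0876,94.3)
E
```

```text
t 4.5 p [0.4591 0.1039 0.088 ] yawY 37.44 q [0.003  0.4427 0.8966 0.0018] F [ 0.5 -0.4  0.3] g 0.147 59.8
delta [ 0.1787 -0.1915] turn 56.86
```

Emit:
play_rows(series=[[[0.0178,-0.0192,0,0,0,5.7,0],[0.0178,-0.0192,0,0,0,5.7,0],[0.0178,-0.0192,0,0,0,5.7,0],[0.0178,-0.0192,0,0,0,5.7,0],[0.0178,-0.0192,0,0,0,5.7,0],[0.0178,-0.0192,0,0,0,5.7,0],[0.0178,-0.0192,0,0,0,5.7,0],[0.0178,-0.0192,0,0,0,5.7,0],[0.0178,-0.0192,0,0,0,5.7,0],[0.0178,-0.0192,0,0,0,5.7,0]]])

```text
time: 5.5
tool_pos: [0.6342, -0.0889, 0.0822]
tool_rot: [-0.001, -0.041, 0.999, 0.0]
contact_force: [-0.1, 0.8, 0.8]
gripper_width: 0.146
grasp_force: 59.8
```

Emit:
play_rows(series=[[[0,0,0,0,0,0,0],[0,0,0,0,0,0,0],[0,0,0,0,0,0,0]]])

```text
time: 5.8
tool_pos: [0.6334, -0.0875, 0.0831]
tool_rot: [-0.001, -0.039, 0.999, 0.0]
contact_force: [0.7, -0.3, 0.9]
gripper_width: 0.149
grasp_force: 59.8
```

```bash
python3 - <<'E'
from h import *
go(.6378,-.0876,94.3); snap('scene','s2')
cv2.imwrite('pics/c4.png',cv2.resize(cv2.imread('pics/s2.png')[150:270,290:460],None,fx=4,fy=4,interpolation=cv2.INTER_CUBIC))
E
```

```text
t 5.8 p [ 0.6334 -0.0875  0.0831] yawY 94.42 q [-1.100e-03 -3.850e-02  9.993e-01  5.000e-04] F [ 0.7 -0.3  0.9] g 0.149 59.8
delta [ 0.0044 -0.0001] turn -0.12
```

View pics/c4.png

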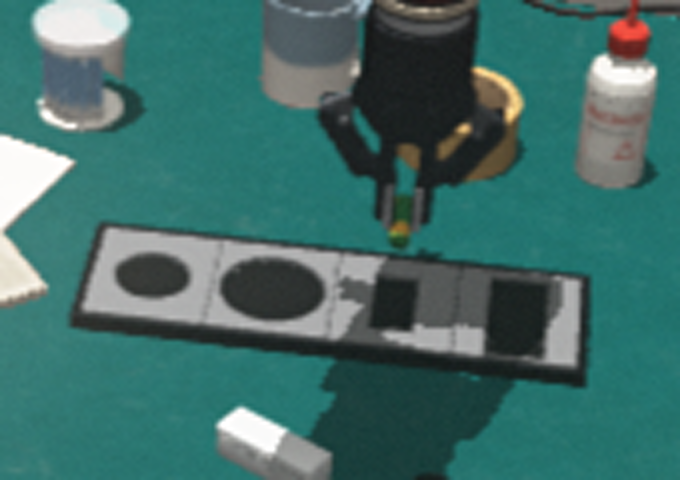

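The battery is held level between the pads at (400,225) in the crop, above its recess (395,302). I lower it now.

Emit:
play_rows(series=[[[0.004,0,-0.01,0,0,0,0],[0,0,-0.015,0,0,0,0],[0,0,-0.015,0,0,0,0],[0,0,-0.012,0,0,0,0],[0,0,-0.008,0,0,0,0],[0,0,-0.005,0,0,0,0],[0,0,-0.003,0,0,0,0],[0,0,0,0,0,0,0],[0,0,0,0,0,0,0]]])

```text
time: 6.75
tool_pos: [0.6392, -0.0885, 0.017]
tool_rot: [0.001, -0.039, 0.999, -0.0]
contact_force: [1.0, -0.6, 0.7]
gripper_width: 0.146
grasp_force: 59.8
```

Emit:
play_rows(series=[[[0,0,-0.002,0,0,0,0],[0,0,-0.002,0,0,0,0],[0,0,-0.001,0,0,0,0],[0,0,0,0,0,0,0],[0,0,0,0,0,0,0]]])

```text
time: 7.25
tool_pos: [0.6387, -0.0884, 0.0116]
tool_rot: [0.0, -0.039, 0.999, -0.0]
contact_force: [-1.1, -0.8, 2.0]
gripper_width: 0.145
grasp_force: 60.1
```

Touching down. Open and rise, fingers partly open.

Emit:
play_rows(series=[[[0,0,0,0,0,0,0.18],[0,0,0,0,0,0,0.22],[0,0,0.001,0,0,0,0.26],[0,0,0.004,0,0,0,0.3],[0,0,0.01,0,0,0,0.35],[0,0,0.02,0,0,0,0.4],[0,0,0.04,0,0,0,0.6],[0,0,0.02,0,0,0,0.6],[0,0,0,0,0,0,0.6]]])

```text
time: 8.15
tool_pos: [0.6419, -0.0896, 0.1125]
tool_rot: [0.005, -0.039, 0.999, -0.002]
contact_force: [-0.7, -0.5, -0.2]
gripper_width: 0.602
grasp_force: 0.0
```

```bash
python3 - <<'E'
from h import *
go(.4505,-.0358,155.8); snap('scene','s3')
cv2.imwrite('pics/c5.png',cv2.resize(cv2.imread('pics/s3.png')[180:270,290:460],None,fx=4,fy=4,interpolation=cv2.INTER_CUBIC))
E
```

```text
t 8.15 p [ 0.6419 -0.0896  0.1125] yawY 94.43 q [ 0.0046 -0.0386  0.9992 -0.0018] F [-0.7 -0.5 -0.2] g 0.602 0.0
delta [-0.1914  0.0538] turn 61.37
```

View pics/c5.png

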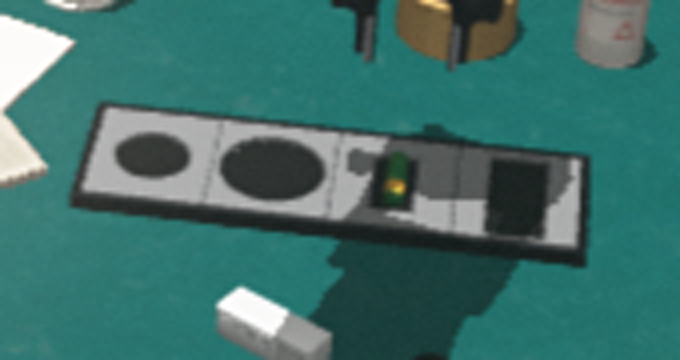

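The battery lies in its recess at (397,183) in the crop. Next is the slide box.

Emit:
play_rows(series=[[[-0.0191,0.0054,0,0,0,6.1,0.6],[-0.0191,0.0054,0,0,0,6.1,0.6],[-0.0191,0.0054,0,0,0,6.1,0.6],[-0.0191,0.0054,0,0,0,6.1,0.6],[-0.0191,0.0054,-0.005,0,0,6.1,0.6],[-0.0191,0.0054,-0.005,0,0,6.1,0.6],[-0.0191,0.0054,-0.005,0,0,6.1,0.6],[-0.0191,0.0054,-0.005,0,0,6.1,0.6],[-0.0191,0.0054,-0.005,0,0,6.1,0.6],[-0.0191,0.0054,-0.005,0,0,6.1,0.6]]])

```text
time: 9.2
tool_pos: [0.4455, -0.034, 0.0744]
tool_rot: [-0.001, -0.542, 0.84, 0.001]
contact_force: [-0.5, 0.2, -0.1]
gripper_width: 0.6
grasp_force: 0.0
```

Emit:
play_rows(series=[[[0,0,0,0,0,0,0.6],[0,0,0,0,0,0,0.6],[0,0,0,0,0,0,0.6]]])

```text
time: 9.5
tool_pos: [0.4484, -0.0347, 0.0765]
tool_rot: [0.0, -0.54, 0.842, -0.0]
contact_force: [0.7, -0.2, 0.5]
gripper_width: 0.6
grasp_force: 0.0
```

```bash
python3 - <<'E'
from h import *
go(.4505,-.0358,155.8)
E
```

```text
t 9.5 p [ 0.4484 -0.0347  0.0765] yawY 155.35 q [ 1.000e-04 -5.399e-01  8.417e-01 -3.000e-04] F [ 0.7 -0.2  0.5] g 0.6 0.0
delta [ 0.0021 -0.0011] turn 0.45
```

Emit:
play_rows(series=[[[0.002,-0.001,-0.01,0,0,0.4,0.6],[0,0,-0.015,0,0,0,0.6],[0,0,-0.015,0,0,0,0.6],[0,0,-0.015,0,0,0,0.6],[0,0,-0.01,0,0,0,0.6],[0,0,-0.005,0,0,0,0.6],[0,0,0,0,0,0,0.6],[0,0,0,0,0,0,0.6]]])

```text
time: 10.3
tool_pos: [0.4502, -0.0355, 0.0067]
tool_rot: [0.0, -0.543, 0.839, -0.0]
contact_force: [0.4, -0.4, 0.6]
gripper_width: 0.602
grasp_force: 0.0
```

Emit:
play_rows(series=[[[0,0,0,0,0,0,0.4],[0,0,0,0,0,0,0.3],[0,0,0,0,0,0,0.2],[0,0,0,0,0,0,0.1],[0,0,0,0,0,0,0],[0,0,0,0,0,0,0],[0,0,0,0,0,0,0]]])

```text
time: 11.0
tool_pos: [0.4506, -0.0355, 0.0074]
tool_rot: [0.001, -0.543, 0.839, -0.001]
contact_force: [-0.7, 0.2, 5.9]
gripper_width: 0.29
grasp_force: 60.7
```

Emit:
play_rows(series=[[[0,0,0.01,0,0,0,0],[0,0,0.02,0,0,0,0],[0,0,0.03,0,0,0,0],[0,0,0.02,0,0,0,0],[0,0,0,0,0,0,0]]])

```text
time: 11.5
tool_pos: [0.4519, -0.0359, 0.0898]
tool_rot: [0.002, -0.543, 0.839, -0.003]
contact_force: [-0.4, -0.1, -0.0]
gripper_width: 0.288
grasp_force: 59.9
```

```bash
python3 - <<'E'
from h import *
go(.644,-.1748,94.3)
E
```

```text
t 11.5 p [ 0.4519 -0.0359  0.0898] yawY 155.84 q [ 0.0024 -0.5435  0.8394 -0.0025] F [-0.4 -0.1 -0. ] g 0.288 59.9
delta [ 0.1921 -0.1389] turn -61.54
```

Emit:
play_rows(series=[[[0.0192,-0.0139,0,0,0,-6.15,0],[0.0192,-0.0139,0,0,0,-6.15,0],[0.0192,-0.0139,0,0,0,-6.15,0],[0.0192,-0.0139,0,0,0,-6.15,0],[0.0192,-0.0139,0,0,0,-6.15,0],[0.0192,-0.0139,0,0,0,-6.15,0],[0.0192,-0.0139,0,0,0,-6.15,0],[0.0192,-0.0139,0,0,0,-6.15,0],[0.0192,-0.0139,0,0,0,-6.15,0],[0.0192,-0.0139,0,0,0,-6.15,0]]])

```text
time: 12.5
tool_pos: [0.6412, -0.1744, 0.0839]
tool_rot: [-0.002, -0.036, 0.999, 0.001]
contact_force: [1.4, 0.8, -1.0]
gripper_width: 0.286
grasp_force: 59.8
```

Emit:
play_rows(series=[[[0,0,0,0,0,0,0],[0,0,0,0,0,0,0],[0,0,0,0,0,0,0]]])

```text
time: 12.8
tool_pos: [0.6404, -0.1736, 0.0849]
tool_rot: [-0.001, -0.038, 0.999, 0.001]
contact_force: [0.1, -0.2, -1.2]
gripper_width: 0.287
grasp_force: 59.9
```

```bash
python3 - <<'E'
from h import *
go(.644,-.1748,94.3)
E
```

```text
t 12.8 p [ 0.6404 -0.1736  0.0849] yawY 94.4 q [-1.200e-03 -3.830e-02  9.993e-01  6.000e-04] F [ 0.1 -0.2 -1.2] g 0.287 59.9
delta [ 0.0036 -0.0012] turn -0.1
```

Emit:
play_rows(series=[[[0.0035,-0.001,-0.01,0,0,0,0],[0,0,-0.015,0,0,0,0],[0,0,-0.015,0,0,0,0],[0,0,-0.012,0,0,0,0],[0,0,-0.008,0,0,0,0],[0,0,-0.005,0,0,0,0],[0,0,-0.002,0,0,0,0],[0,0,0,0,0,0,0],[0,0,0,0,0,0,0]]])

```text
time: 13.7
tool_pos: [0.6457, -0.1755, 0.0201]
tool_rot: [0.001, -0.038, 0.999, -0.0]
contact_force: [-0.5, -0.6, -1.2]
gripper_width: 0.284
grasp_force: 59.9
```

Emit:
play_rows(series=[[[0,0,-0.002,0,0,0,0],[0,0,-0.002,0,0,0,0],[0,0,0,0,0,0,0],[0,0,0,0,0,0,0]]])

```text
time: 14.1
tool_pos: [0.6451, -0.1753, 0.0152]
tool_rot: [-0.0, -0.038, 0.999, 0.0]
contact_force: [-0.6, -0.8, -0.7]
gripper_width: 0.291
grasp_force: 59.9
```

Emit:
play_rows(series=[[[0,0,-0.001,0,0,0,0],[0,0,0,0,0,0,0],[0,0,0,0,0,0,0]]])

```text
time: 14.4
tool_pos: [0.6453, -0.1754, 0.0145]
tool_rot: [0.0, -0.038, 0.999, -0.0]
contact_force: [-0.5, -0.2, 0.2]
gripper_width: 0.285
grasp_force: 59.9
```

Emit:
play_rows(series=[[[0,0,0,0,0,0,0.32],[0,0,0,0,0,0,0.36],[0,0,0.001,0,0,0,0.4],[0,0,0.004,0,0,0,0.44],[0,0,0.01,0,0,0,0.48],[0,0,0.02,0,0,0,0.5],[0,0,0.04,0,0,0,0.8],[0,0,0.02,0,0,0,0.8],[0,0,0,0,0,0,0.8]]])

```text
time: 15.3
tool_pos: [0.6483, -0.1765, 0.1156]
tool_rot: [0.005, -0.038, 0.999, -0.002]
contact_force: [0.3, -0.2, 0.8]
gripper_width: 0.799
grasp_force: 0.0
```

```bash
python3 - <<'E'
from h import *
go(.4302,-.1415,4.3); snap('scene','s4')
cv2.imwrite('pics/c6.png',cv2.resize(cv2.imread('pics/s4.png')[190:300,290:460],None,fx=4,fy=4,interpolation=cv2.INTER_CUBIC))
E
```

```text
t 15.3 p [ 0.6483 -0.1765  0.1156] yawY 94.34 q [ 0.0045 -0.0379  0.9993 -0.002 ] F [ 0.3 -0.2  0.8] g 0.799 0.0
delta [-0.2181  0.035 ] turn 89.96
```

View pics/c6.png

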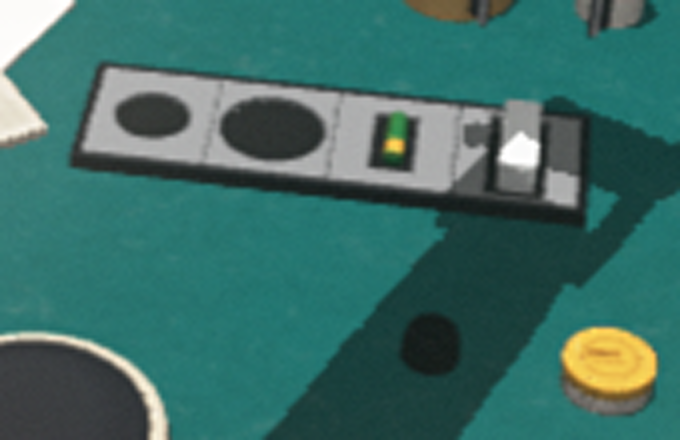

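Battery (397,140) and slide box (518,150) sit in their recesses. Now the loupe (430,345).

Emit:
play_rows(series=[[[-0.0218,0.0035,0,0,0,-8,0.8],[-0.0218,0.0035,0,0,0,-8,0.8],[-0.0218,0.0035,0,0,0,-8,0.8],[-0.0218,0.0035,0,0,0,-8,0.8],[-0.0218,0.0035,-0.005,0,0,-8,0.8],[-0.0218,0.0035,-0.005,0,0,-8,0.8],[-0.0218,0.0035,-0.005,0,0,-8,0.8],[-0.0218,0.0035,-0.005,0,0,-8,0.8],[-0.0218,0.0035,-0.005,0,0,-8,0.8],[-0.0218,0.0035,-0.005,0,0,-8,0.8]]])

```text
time: 16.35
tool_pos: [0.4251, -0.1395, 0.0774]
tool_rot: [-0.002, 0.616, 0.788, -0.0]
contact_force: [0.7, -0.4, -0.3]
gripper_width: 0.804
grasp_force: 0.0
```

Emit:
play_rows(series=[[[0,0,0,0,0,-5,0.8],[0,0,0,0,0,-5,0.8],[0,0,0,0,0,0,0.8],[0,0,0,0,0,0,0.8]]])

```text
time: 16.75
tool_pos: [0.4265, -0.14, 0.0783]
tool_rot: [-0.001, 0.679, 0.734, -0.0]
contact_force: [-0.3, -1.0, -0.0]
gripper_width: 0.799
grasp_force: 0.0
```

```bash
python3 - <<'E'
from h import *
go(.4302,-.1415,4.3)
E
```

```text
t 16.75 p [ 0.4265 -0.14    0.0783] yawY 4.44 q [-9.000e-04  6.792e-01  7.340e-01 -2.000e-04] F [-0.3 -1.  -0. ] g 0.799 0.0
delta [ 0.0037 -0.0015] turn -0.14
```

Emit:
play_rows(series=[[[0.0035,-0.0015,-0.01,0,0,0,0.8],[0,0,-0.015,0,0,0,0.8],[0,0,-0.015,0,0,0,0.8],[0,0,-0.015,0,0,0,0.8],[0,0,-0.01,0,0,0,0.8],[0,0,-0.007,0,0,0,0.8],[0,0,0,0,0,0,0.8],[0,0,0,0,0,0,0.8]]])

```text
time: 17.55
tool_pos: [0.4309, -0.142, 0.0075]
tool_rot: [0.0, 0.68, 0.733, 0.0]
contact_force: [0.2, 0.7, 0.2]
gripper_width: 0.8
grasp_force: 0.0
```

Emit:
play_rows(series=[[[0,0,0,0,0,0,0.6],[0,0,0,0,0,0,0.5],[0,0,0,0,0,0,0.4],[0,0,0,0,0,0,0.2],[0,0,0,0,0,0,0],[0,0,0,0,0,0,0],[0,0,0,0,0,0,0]]])

```text
time: 18.25
tool_pos: [0.4314, -0.1421, 0.0085]
tool_rot: [0.001, 0.68, 0.733, 0.0]
contact_force: [-2.3, 1.0, 5.6]
gripper_width: 0.389
grasp_force: 59.0
```

Emit:
play_rows(series=[[[0,0,0.01,0,0,0,0],[0,0,0.02,0,0,0,0],[0,0,0.03,0,0,0,0],[0,0,0.02,0,0,0,0],[0,0,0,0,0,0,0]]])

```text
time: 18.75
tool_pos: [0.433, -0.143, 0.0911]
tool_rot: [0.004, 0.68, 0.733, 0.001]
contact_force: [0.8, -0.8, -0.8]
gripper_width: 0.383
grasp_force: 59.5
```

```bash
python3 - <<'E'
from h import *
go(.6244,.0887,4.3)
E
```

```text
t 18.75 p [ 0.433  -0.143   0.0911] yawY 4.34 q [0.0037 0.6798 0.7334 0.001 ] F [ 0.8 -0.8 -0.8] g 0.383 59.5
delta [0.1914 0.2317] turn -0.04
```

```bash
python3 - <<'E'
from h import *
a=cv2.imread('pics/top0.png'); snap('scene','s5')
z=lambda i:cv2.resize(i,(390,390),interpolation=cv2.INTER_CUBIC)
c=cv2.imread('pics/s5.png')[190:310,250:470]
cv2.imwrite('pics/c7.png',np.hstack([cv2.resize(np.vstack([a[268:298,270:300],a[274:304,432:462]]),(300,600),interpolation=cv2.INTER_CUBIC),cv2.copyMakeBorder(cv2.resize(c,(500,273),interpolation=cv2.INTER_CUBIC),0,327,0,0,0)]))
E
```

```text
(no output)
```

View pics/c7.png

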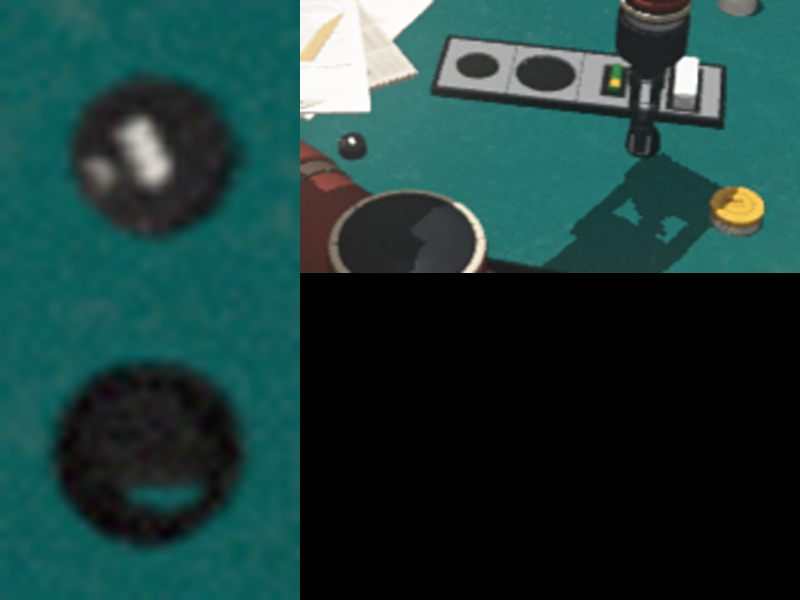

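The puck (152,155 in the crop, with the pale patch) is smaller and untouched. The held object is the loupe, at (640,140), so I carry on to its recess.

Emit:
play_rows(series=[[[0.0191,0.0232,0,0,0,0,0],[0.0191,0.0232,0,0,0,0,0],[0.0191,0.0232,0,0,0,0,0],[0.0191,0.0232,0,0,0,0,0],[0.0191,0.0232,0,0,0,0,0],[0.0191,0.0232,0,0,0,0,0],[0.0191,0.0232,0,0,0,0,0],[0.0191,0.0232,0,0,0,0,0],[0.0191,0.0232,0,0,0,0,0],[0.0191,0.0232,0,0,0,0,0]]])

```text
time: 19.8
tool_pos: [0.6209, 0.0912, 0.0847]
tool_rot: [-0.001, 0.68, 0.733, -0.001]
contact_force: [0.4, 0.1, -0.1]
gripper_width: 0.38
grasp_force: 59.5
```

Emit:
play_rows(series=[[[0,0,0,0,0,0,0],[0,0,0,0,0,0,0],[0,0,0,0,0,0,0]]])

```text
time: 20.1
tool_pos: [0.6203, 0.0896, 0.0858]
tool_rot: [-0.001, 0.68, 0.733, -0.001]
contact_force: [0.7, -0.5, 0.3]
gripper_width: 0.385
grasp_force: 59.5
```

```bash
python3 - <<'E'
from h import *
go(.6244,.0887,4.3)
E
```

```text
t 20.1 p [0.6203 0.0896 0.0858] yawY 4.31 q [-0.0009  0.68    0.7332 -0.0011] F [ 0.7 -0.5  0.3] g 0.385 59.5
delta [ 0.0041 -0.0009] turn -0.01
```

Emit:
play_rows(series=[[[0.004,-0.001,-0.01,0,0,0,0],[0,0,-0.015,0,0,0,0],[0,0,-0.015,0,0,0,0],[0,0,-0.012,0,0,0,0],[0,0,-0.008,0,0,0,0],[0,0,-0.006,0,0,0,0],[0,0,-0.002,0,0,0,0],[0,0,0,0,0,0,0],[0,0,0,0,0,0,0]]])

```text
time: 21.0
tool_pos: [0.6262, 0.0892, 0.02]
tool_rot: [0.0, 0.68, 0.733, 0.0]
contact_force: [0.3, 0.3, -0.6]
gripper_width: 0.383
grasp_force: 59.5
```

Emit:
play_rows(series=[[[0,0,-0.002,0,0,0,0],[0,0,-0.001,0,0,0,0],[0,0,0,0,0,0,0],[0,0,0,0,0,0,0]]])

```text
time: 21.4
tool_pos: [0.6257, 0.0892, 0.0164]
tool_rot: [0.0, 0.68, 0.733, 0.0]
contact_force: [-0.8, 0.5, -2.0]
gripper_width: 0.382
grasp_force: 59.5
```

Emit:
play_rows(series=[[[0,0,-0.001,0,0,0,0],[0,0,0,0,0,0,0],[0,0,0,0,0,0,0]]])

```text
time: 21.7
tool_pos: [0.6258, 0.0892, 0.0155]
tool_rot: [0.0, 0.68, 0.733, 0.0]
contact_force: [-0.6, 0.1, 0.7]
gripper_width: 0.383
grasp_force: 59.7
```

Emit:
play_rows(series=[[[0,0,0,0,0,0,0.42],[0,0,0,0,0,0,0.46],[0,0,0,0,0,0,0.52],[0,0,0,0,0,0,0.6],[0,0,0,0,0,0,0.65],[0,0,0.005,0,0,0,0.65],[0,0,0.015,0,0,0,0.65],[0,0,0.03,0,0,0,0.8],[0,0,0.04,0,0,0,1],[0,0,0,0,0,0,1]]])

```text
time: 22.7
tool_pos: [0.6307, 0.0894, 0.1144]
tool_rot: [0.005, 0.68, 0.733, 0.005]
contact_force: [0.5, -0.4, 1.9]
gripper_width: 1.0
grasp_force: 0.0
```

```bash
python3 - <<'E'
from h import *
go(.4322,-.259,4.3); snap('scene','s6')
cv2.imwrite('pics/c8.png',cv2.resize(cv2.imread('pics/s6.png')[190:300,290:460],None,fx=4,fy=4,interpolation=cv2.INTER_CUBIC))
E
```

```text
t 22.7 p [0.6307 0.0894 0.1144] yawY 4.34 q [0.005  0.6798 0.7334 0.0049] F [ 0.5 -0.4  1.9] g 1.0 0.0
delta [-0.1985 -0.3484] turn -0.04
```

View pics/c8.png

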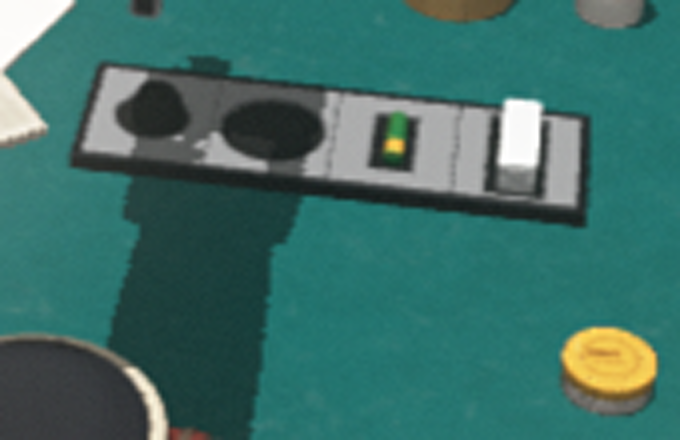

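The loupe stands in its recess (155,108). Next is the tin.

Emit:
play_rows(series=[[[-0.0165,-0.029,0,0,0,0,1],[-0.0165,-0.029,0,0,0,0,1],[-0.0165,-0.029,0,0,0,0,1],[-0.0165,-0.029,0,0,0,0,1],[-0.0165,-0.029,0,0,0,0,1],[-0.0165,-0.029,0,0,0,0,1],[-0.0165,-0.029,0,0,0,0,1],[-0.0165,-0.029,0,0,0,0,1],[-0.0165,-0.029,-0.01,0,0,0,1],[-0.0165,-0.029,-0.01,0,0,0,1]]])

```text
time: 23.75
tool_pos: [0.4598, -0.2018, 0.0852]
tool_rot: [0.0, 0.68, 0.733, 0.0]
contact_force: [0.4, -0.9, 0.3]
gripper_width: 1.001
grasp_force: 0.0
```

Emit:
play_rows(series=[[[-0.0165,-0.029,-0.01,0,0,0,1],[-0.0165,-0.029,0,0,0,0,1],[0,0,0,0,0,0,1],[0,0,0,0,0,0,1]]])

```text
time: 24.15
tool_pos: [0.4272, -0.2589, 0.075]
tool_rot: [-0.0, 0.68, 0.733, 0.0]
contact_force: [0.2, 0.5, 0.2]
gripper_width: 1.0
grasp_force: 0.0
```

```bash
python3 - <<'E'
from h import *
go(.4322,-.259,4.3)
E
```

```text
t 24.15 p [ 0.4272 -0.2589  0.075 ] yawY 4.24 q [-4.000e-04  6.805e-01  7.328e-01  2.000e-04] F [0.2 0.5 0.2] g 1.0 0.0
delta [ 0.005  -0.0001] turn 0.06
```

Emit:
play_rows(series=[[[0.004,0,-0.01,0,0,0,1],[0,0,-0.015,0,0,0,1],[0,0,-0.015,0,0,0,1],[0,0,-0.01,0,0,0,1],[0,0,-0.01,0,0,0,1],[0,0,-0.007,0,0,0,1],[0,0,-0.003,0,0,0,1],[0,0,0,0,0,0,1]]])

```text
time: 24.95
tool_pos: [0.4315, -0.2587, 0.0049]
tool_rot: [-0.0, 0.68, 0.733, -0.0]
contact_force: [0.4, -0.2, -0.1]
gripper_width: 0.993
grasp_force: 0.0
```

Emit:
play_rows(series=[[[0,0,0,0,0,0,0.85],[0,0,0,0,0,0,0.75],[0,0,0,0,0,0,0.65],[0,0,0,0,0,0,0.4],[0,0,0,0,0,0,0],[0,0,0,0,0,0,0],[0,0,0,0,0,0,0]]])

```text
time: 25.65
tool_pos: [0.4325, -0.2595, 0.0067]
tool_rot: [0.001, 0.68, 0.733, 0.0]
contact_force: [-0.1, 0.3, 5.8]
gripper_width: 0.671
grasp_force: 64.1
```

Emit:
play_rows(series=[[[0,0,0.01,0,0,0,0],[0,0,0.02,0,0,0,0],[0,0,0.03,0,0,0,0],[0,0,0.02,0,0,0,0],[0,0,0,0,0,0,0]]])

```text
time: 26.15
tool_pos: [0.4337, -0.2604, 0.0892]
tool_rot: [0.004, 0.68, 0.733, 0.0]
contact_force: [0.6, -0.7, -1.1]
gripper_width: 0.671
grasp_force: 63.9
```

```bash
python3 - <<'E'
from h import *
go(.63,.0009,4.3)
E
```

```text
t 26.15 p [ 0.4337 -0.2604  0.0892] yawY 4.34 q [3.700e-03 6.798e-01 7.334e-01 2.000e-04] F [ 0.6 -0.7 -1.1] g 0.671 63.9
delta [0.1963 0.2613] turn -0.04
```

Emit:
play_rows(series=[[[0.0196,0.0261,0,0,0,0,0],[0.0196,0.0261,0,0,0,0,0],[0.0196,0.0261,0,0,0,0,0],[0.0196,0.0261,0,0,0,0,0],[0.0196,0.0261,0,0,0,0,0],[0.0196,0.0261,0,0,0,0,0],[0.0196,0.0261,0,0,0,0,0],[0.0196,0.0261,0,0,0,0,0],[0.0196,0.0261,0,0,0,0,0],[0.0196,0.0261,0,0,0,0,0]]])

```text
time: 27.15
tool_pos: [0.6272, 0.0035, 0.0834]
tool_rot: [-0.001, 0.68, 0.733, -0.001]
contact_force: [0.5, 0.0, -1.0]
gripper_width: 0.671
grasp_force: 63.9
```

Emit:
play_rows(series=[[[0,0,0,0,0,0,0],[0,0,0,0,0,0,0],[0,0,0,0,0,0,0]]])

```text
time: 27.45
tool_pos: [0.6265, 0.0016, 0.0841]
tool_rot: [-0.001, 0.68, 0.733, -0.001]
contact_force: [-0.5, -0.4, -0.9]
gripper_width: 0.665
grasp_force: 64.0
```

```bash
python3 - <<'E'
from h import *
go(.63,.0009,4.3)
E
```

```text
t 27.45 p [0.6265 0.0016 0.0841] yawY 4.3 q [-0.0008  0.6801  0.7332 -0.0008] F [-0.5 -0.4 -0.9] g 0.665 64.0
delta [ 0.0035 -0.0007] turn -0.0
```

Emit:
play_rows(series=[[[0.002,-0.0005,-0.01,0,0,0,0],[0,0,-0.015,0,0,0,0],[0,0,-0.015,0,0,0,0],[0,0,-0.012,0,0,0,0],[0,0,-0.008,0,0,0,0],[0,0,-0.004,0,0,0,0],[0,0,-0.002,0,0,0,0],[0,0,0,0,0,0,0],[0,0,0,0,0,0,0]]])

```text
time: 28.35
tool_pos: [0.6302, 0.0017, 0.02]
tool_rot: [0.001, 0.68, 0.733, 0.0]
contact_force: [-1.0, 0.8, -1.0]
gripper_width: 0.671
grasp_force: 64.0
```

Emit:
play_rows(series=[[[0,0,-0.002,0,0,0,0],[0,0,-0.002,0,0,0,0],[0,0,0,0,0,0,0],[0,0,0,0,0,0,0]]])

```text
time: 28.75
tool_pos: [0.6296, 0.0017, 0.0152]
tool_rot: [-0.0, 0.68, 0.733, -0.0]
contact_force: [0.1, -0.3, -0.7]
gripper_width: 0.672
grasp_force: 64.0
```

Emit:
play_rows(series=[[[0,0,-0.001,0,0,0,0],[0,0,-0.0005,0,0,0,0],[0,0,0,0,0,0,0],[0,0,0,0,0,0,0]]])

```text
time: 29.15
tool_pos: [0.6296, 0.0017, 0.0138]
tool_rot: [-0.0, 0.68, 0.733, -0.0]
contact_force: [-0.5, -0.2, -0.3]
gripper_width: 0.667
grasp_force: 64.2
```

Emit:
play_rows(series=[[[0,0,0,0,0,0,0.7],[0,0,0,0,0,0,0.74],[0,0,0,0,0,0,0.8],[0,0,0,0,0,0,0.9],[0,0,0,0,0,0,1],[0,0,0.005,0,0,0,1],[0,0,0.015,0,0,0,1],[0,0,0.03,0,0,0,1],[0,0,0.04,0,0,0,1],[0,0,0.04,0,0,0,1]]])

```text
time: 30.15
tool_pos: [0.6295, 0.0017, 0.1462]
tool_rot: [0.0, 0.68, 0.733, 0.0]
contact_force: [0.4, -0.4, 0.7]
gripper_width: 1.0
grasp_force: 0.0
```

Emit:
play_rows(series=[[[-0.015,0.04,0.01,0,0,0,1],[-0.015,0.04,0.01,0,0,0,1],[-0.015,0.04,0,0,0,0,1],[-0.015,0.04,0,0,0,0,1],[-0.015,0.04,0,0,0,0,1],[-0.015,0.04,0,0,0,0,1],[-0.015,0.04,0,0,0,0,1],[-0.015,0.04,0,0,0,0,1],[0,0,0,0,0,0,1],[0,0,0,0,0,0,1]]])

```text
time: 31.15
tool_pos: [0.5096, 0.3224, 0.165]
tool_rot: [0.001, 0.679, 0.734, 0.001]
contact_force: [-0.5, -0.1, -0.2]
gripper_width: 0.997
grasp_force: 0.0
```

```bash
python3 - <<'E'
from h import *
pose(); snap('scene','s7'); snap('top','t7')
a=cv2.imread('pics/s7.png')[185:275,270:470]; b=cv2.imread('pics/t7.png')[150:240,300:500]
cv2.imwrite('pics/c9.png',np.vstack([cv2.resize(i,None,fx=3.3,fy=3.3,interpolation=cv2.INTER_CUBIC) for i in(a,b)]))
E
```

```text
t 31.15 p [0.5096 0.3224 0.165 ] yawY 4.46 q [5.000e-04 6.791e-01 7.341e-01 6.000e-04] F [-0.5 -0.1 -0.2] g 0.997 0.0
```

View pics/c9.png

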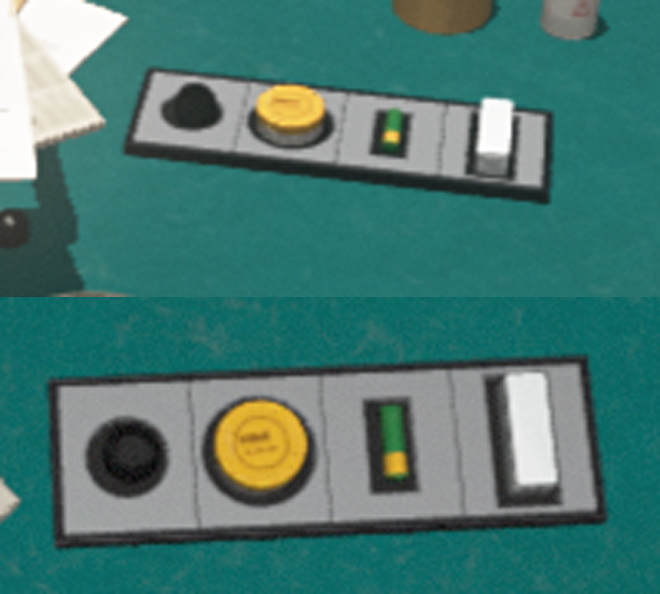

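All four objects sit centred in their recesses: loupe (134,450), tin (262,443), battery (395,440) and slide box (530,430). The gripper is clear.

```bash
python3 -c "
from plant import manip
print(manip.job_done())"
```

```text
the job is handed in; nothing more can be done
None
```

I packed the slide box, loupe, battery and paste tin into their recesses and handed the job in at about 31 s; the last pictures show all four seated, and I did not touch the puck or the second slide box, but the hand-in returned no verdict.

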